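# Crank the dividing table on one division

## Robot

A 7-joint arm with a two-finger parallel gripper is mounted at the origin on the work surface. World frame = base frame: x ahead of the robot, y to its left, z up, the work surface at z = 0. Lengths are in m, angles in degrees, forces in N, time in s.
With the tool pointing down it reaches from about 0.4 to 0.875 m from the base axis. Payload 19.3 kg.
Tool frame: the origin (TCP) lies midway between the tips of the shut fingers; the grasp point (between the pads) lies 19 mm behind it; z points along the fingers, y is the line along which they close (so a half turn about z gives the same grasp; the last joint's range is limited). The gripper opens to 85 mm and grips with 20 to 120 N. Pads are 22 mm wide; open, the fingers measure 114 mm over their backs; the gripper's body (76 mm by 85 mm) begins 54 mm behind the grasp point. The pads swing forward as they close: fully open they stand 13 mm farther back than shut.
Start: joints at [-4.022, 29.874, -2.08, 91.645, 1.215, 58.505, -6.463], TCP at [0.625, -0, 0.192] pointing down, gripper open.
Joint ranges: [-166.77, 166.77], [-17.47, 122.26], [-85.68, 81.53], [9.62, 139.38], [-72.42, 252.41], [9.2, 110.78], [-144.41, 144.41]. Speed limits (degrees/s): [108.29, 108.29, 136.94, 136.94, 172.46, 172.46, 172.46].

## Interface

Orientations are given as a 3x3 rotation matrix whose columns are the frame's x, y, z axes.
In Python, from station import arm gives the robot as it stands. Calls block until the motion is done:
- arm.movep(position, orientation): joint-space move of the TCP to a pose.
- arm.move_l(position, rot=None, speed=0.15, f_stop=None): straight line of the TCP; rot=None keeps the orientation; speed is the mean speed in m/s. With f_stop (N) it stops when the force on the tool has changed by that much, and returns True; else False.
- arm.set_joints(angles): joint-space move.
- arm.let_go() and arm.gripper_close(): open the fingers fully, or close them until they stop; the grip force is fixed at half the most.
- arm.wait(seconds).
- arm.inverse_kinematics(position, orientation): joint angles nearest the present ones, or None.
- arm.camera(name): name is "scene" or "side" or "wrist"; returns (picture, depth): 420x560x3 uint8, red, green, blue; 420x560 float32, m along the optical axis (not along the pixel's ray), 0 where there is no reading.
- arm.camera_params(name): a dict with "vertical_fov" (degrees; the focal length in pixels is half the picture's height over the tangent of half this angle, whatever the lens; pixels are square), "cx", "cy" (the principal point, pixels), "rvec" (rotation vector, rad) and "tvec" (3), from world to camera coordinates, as OpenCV has them. Camera axes: x right, y down, z forward; pixel columns grow to the right and rows downward; lengths in m; the calibration is good to about 2 mm. A picture is of the moment at which its call begins: read the wrist's pose just before it. camera_params takes no time and is no camera call; for the wrist camera it gives the pose at the moment of the call.
A pose or a line that the arm cannot do raises arm.MotionError and nothing moves.
- arm.job_done(): hands the job in; it is judged then, once.
Trained networks look in the newest picture that a camera, given by its name, has taken for a name from the list of things; names that differ only in an ending like _2 or _b are one class to them, and where a whole thing is asked for, a point or a joint stands for the part that bears it (a point fixed in the world has none). Each returns a list of dicts, best first, with "p" (0 to 1); they miss things now and then, are a little off and sometimes report something else, mostly with a low value. They report only what shows in the picture. A call takes as long as a camera call.
- arm.search_frame(camera, thing): "bbox" ([left, top, right, bottom] in pixels, round what is visible of it).
- arm.silhouettes(camera, thing): "mask" (420x560 bool, what is visible of it) and "bbox" ([left, top, right, bottom] in pixels, round what is visible of it).
Readings, each from a call of its own:
- arm.get_time(): time.
- arm.get_q(): joint angles.
- arm.get_joint_vel(): joint speeds.
- arm.get_effort(): joint torques, N m.
- arm.get_tcp_pos(): TCP position.
- arm.get_orientation(): TCP orientation.
- arm.get_contact_force(): force on the tool from outside, world axes, zero at the start.
- arm.get_wrist_torque(): the same for the moment, N m.
- arm.get_finger_gap(): opening from 0.0 (shut) to 1.0 (fully open).
- arm.get_grip_force(): force on a finger pad.
Only numpy, scipy, OpenCV 4.12 (cv2) and the standard library are available. Lean on these libraries where they do the work, as an engineer would, in place of code of your own. Each camera call takes 0.05 s, during which the arm holds its last target. There are 200 camera calls.

## Task

Fit the loose crank onto the leaning square drive of the dividing table, pushing it fully home until the spring ball clicks, then wind it clockwise until the raised lug on the turntable's rim stands right at the fixed pointer. Leave the crank fully home on the drive; do not push the turntable or the ornament by hand, and leave the bottle, the hammer and the wooden block where they are.

Things in the scene. Friction and masses are not known exactly. Their poses are not given: they have to be found in the camera images.
- head: dividing table, fixed grey iron unit about 310 x 240 mm. Origin: on the bench straight below the centre of the drive's shoulder; +x runs from the drive (robot side) to the turntable. A round nose, 28 mm radius, leans 35 deg from vertical towards -x; its flat end (shoulder) is centred 125 mm up. The turntable's vertical axis is 160 mm along +x; its ornament reaches 122 mm above the bench
- drive_seat (a point): centre of the shoulder, at the root of the square drive; turns with the drive. z: the drive's axis, pointing up out of the shoulder, 35 deg from vertical; x and y are normal to the flats of the square. Shoulder centre is 125 mm above the bench. At joint drive = 0 its y is level and parallel to the unit's y, and its x points up and away from the robot
- drive_tip (a point): centre of the drive's free end, 38 mm above the shoulder along its axis. The drive is a steel square, 20 mm across flats, straight for 28 mm above the shoulder, then a round taper from 20 to 9 mm diameter. On the +x flat of point drive_seat, 18 mm above the shoulder, a spring ball stands out 3 mm
- drive (a joint): angle of the worm drive (rad), growing as the crank is turned clockwise seen by someone looking down its axis at the shoulder (from the handle side); starts between -3.1 and 3.1. Stiff: needs about 0.1 N m to turn (some 2 N at the crank's sleeve), stays where it is left
- turntable (a joint): angle (rad) of the dark steel turntable, 210 mm diameter, top 98 mm above the bench. Turned only by the worm: always the drive's angle / 36 (a turn of the crank = 10 deg). Grows anticlockwise seen from above. At 0 the lug is 30 deg (one division) short of the pointer, at 0.524 (pi/6) right at it: 2.5 to 3.5 clockwise crank turns are needed
- lug (a point): outer end of the raised index lug on the turntable's rim: steel block 34 mm long (radially), 10 mm wide, 20 mm high, the only block on the rim (other divisions are flat white lines); the point is 105 mm from the turntable's axis, 112 mm above the bench
- pointer (a point): tip of the fixed pointer, on a steel post beside the turntable on its left (+y) side, 113 mm from the turntable's axis, 112 mm above the bench, aimed at that axis
- crank: loose steel crank, standing on its socket on the bench. Origin: centre of the socket's mouth, on the underside; z up the hub, +x along the arm towards the handle. Hub 36 x 36 mm (sides parallel to x and y), 52 mm high. The arm, 18 mm wide, is 42 to 52 mm above the mouth and reaches 79 mm from the hub's axis. Mass about 0.37 kg, mostly in the hub
- crank_socket (a point): centre of the mouth of the square hole in the hub's underside (same point as the crank's origin): 21.5 mm wide, 40 mm deep, sides parallel to the hub's, a groove round the inside 18 mm above the mouth for the spring ball. Fits the drive in any of four ways. The ball takes a push of 5 to 15 N to overcome; fully home, the mouth rests on the shoulder
- crank_handle (a point): middle of the handle, a black round sleeve, 24 mm diameter, spinning freely on its pin; its axis is parallel to the hub's, 65 mm from it along the crank's +x. The sleeve reaches from 54 to 110 mm above the mouth; this point is 83 mm above the mouth. Grip it firmly (30 N) to wind: it slips out of a light grip
- glue: bystander: white plastic bottle with a black cap, 64 mm in diameter, 170 mm high; origin under its centre
- mallet: bystander: hammer with a wooden handle, 260 mm long, lying along its x; origin under its middle
- blank: bystander: wooden block 110 x 70 x 45 mm; origin under its centre

How it is judged:
By the outcome, as a careful person would: the job done as asked, in the order asked, and still so for the second after the job is handed in, with the robot touching nothing.
It also fails if it takes over 69 s, if anything falls off the work surface, if the arm or the gripper's body presses on something with over 40 N, if the wrist force passes 120 N, or if a joint passes its speed limit or range.

## Working session

There is one attempt and no reset: what is moved stays moved. The work goes in short steps, each a Python script; the robot and the scene stay as the last script left them, time stands still between calls to the robot, and variables do not carry over. Pictures are saved under pics/ and viewed, at most 10 in all, crops included, and the job is handed in when it is done.

```bash
mkdir -p pics; ls; cat > h.py <<'E'
import numpy as np, cv2
from station import arm
def cam(n):
    p=arm.camera_params(n); im,d=arm.camera(n)
    return im,d,p
def pts(d,p,mask=None):
    H,W=d.shape; f=H/2/np.tan(np.radians(p["vertical_fov"])/2)
    R=cv2.Rodrigues(np.array(p["rvec"],float))[0]; t=np.array(p["tvec"],float).ravel()
    m=d>0
    if mask is not None: m&=mask
    v,u=np.nonzero(m); z=d[v,u]
    c=np.c_[(u-p["cx"])/f*z,(v-p["cy"])/f*z,z]
    return (c-t)@R, u, v
def proj(P,p,H=420):
    f=H/2/np.tan(np.radians(p["vertical_fov"])/2)
    R=cv2.Rodrigues(np.array(p["rvec"],float))[0]; t=np.array(p["tvec"],float).ravel()
    c=np.atleast_2d(P)@R.T+t
    return np.c_[c[:,0]/c[:,2]*f+p["cx"],c[:,1]/c[:,2]*f+p["cy"]]
E
python3 - <<'E'
from h import *
import pickle
out={}
for n in ("scene","side","wrist"):
    im,d,p=cam(n); cv2.imwrite(f"pics/{n}0.png",im[:,:,::-1]); 
    o=[]
    for th in ("crank","head","lug","pointer","crank_handle","drive_tip"):
        for r in arm.search_frame(n,th)[:2]: o.append((th,np.round(r["p"],2),np.round(r["bbox"])))
    out[n]=(im,d,p); print(n,p["vertical_fov"],p["tvec"]); [print(x) for x in o]
pickle.dump(out,open("s0.pkl","wb"))
a=np.hstack([cv2.resize(out[n][0],(400,300)) for n in("scene","side")]);
print(arm.get_time())
E
```

```text
pics
scene 56.28755795974517 [-0.20969184 -0.35692945  1.56313521]
('crank', np.float64(0.57), array([174., 198., 208., 229.]))
('head', np.float64(0.88), array([269., 181., 342., 308.]))
('lug', np.float64(0.74), array([272., 214., 347., 282.]))
('pointer', np.float64(0.89), array([268., 188., 346., 314.]))
('crank_handle', np.float64(0.67), array([176., 196., 209., 232.]))
('drive_tip', np.float64(0.54), array([285., 185., 297., 199.]))
side 48.071298863894725 [-0.52224421  0.19684428  1.43710142]
('crank', np.float64(0.57), array([272., 262., 284., 313.]))
('head', np.float64(0.8), array([272., 185., 369., 247.]))
('lug', np.float64(0.94), array([295., 186., 359., 229.]))
('pointer', np.float64(0.87), array([272., 181., 369., 250.]))
('pointer', np.float64(0.31), array([269., 264., 283., 313.]))
('crank_handle', np.float64(0.61), array([270., 262., 287., 317.]))
('crank_handle', np.float64(0.51), array([272., 196., 282., 209.]))
('drive_tip', np.float64(0.57), array([268., 201., 283., 209.]))
('drive_tip', np.float64(0.47), array([294., 183., 354., 234.]))
wrist 69.67335324340912 [-0.62621663 -0.04029889  0.37957052]
('crank', np.float64(0.45), array([116., 395., 128., 411.]))
('head', np.float64(0.74), array([146.,  42., 473., 304.]))
('lug', np.float64(0.56), array([258.,  89., 477., 305.]))
('lug', np.float64(0.49), array([145., 180., 202., 221.]))
('pointer', np.float64(0.98), array([146.,  41., 473., 303.]))
('crank_handle', np.float64(0.58), array([116., 396., 127., 412.]))
('drive_tip', np.float64(0.73), array([148., 179., 202., 220.]))
1.05
```

View pics/scene0.png

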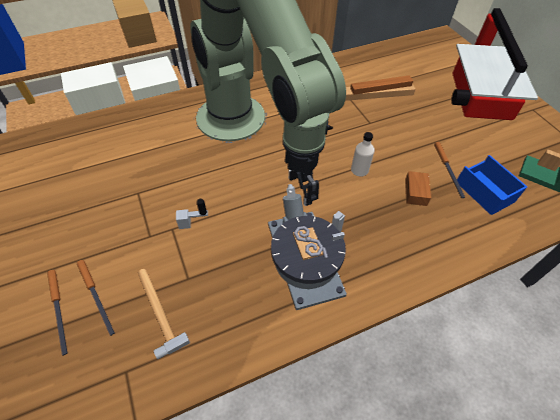

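View pics/wrist0.png

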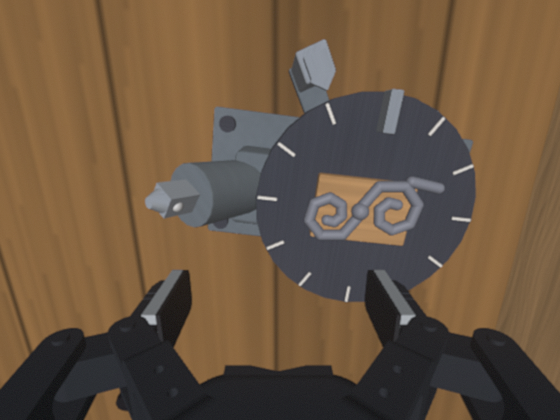

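View pics/side0.png

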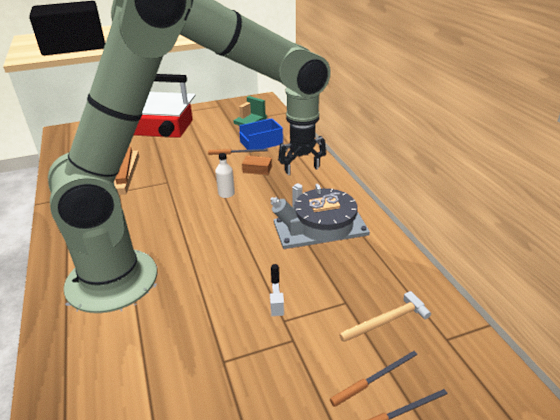

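```bash
python3 - <<'E'
from h import *
import pickle
from scipy.optimize import least_squares
o=pickle.load(open("s0.pkl","rb"))
im,d,p=o["scene"]
m=np.zeros(d.shape,bool); m[190:235,168:215]=1
P,u,v=pts(d,p,m); g=P[:,2]>0.02; P=P[g]
im2,d2,p2=o["side"]; m=np.zeros(d.shape,bool); m[255:322,262:295]=1
Q,_,_=pts(d2,p2,m); Q=Q[Q[:,2]>0.015]
for X in(P,Q):
  for a,b in((.015,.045),(.045,.056),(.056,.12)):
    s=X[(X[:,2]>a)&(X[:,2]<b)]; print(a,len(s),s.mean(0).round(4),s.min(0).round(3),s.max(0).round(3))
im,d,p=o["wrist"]
P,u,v=pts(d,p)
# disc top
g=(abs(P[:,2]-.098)<.004)&(u>240)&(u<490)&(v>80)&(v<310)
S=P[g]; hull=cv2.convexHull(S[:,:2].astype(np.float32))[:,0]
fit=least_squares(lambda q:np.hypot(hull[:,0]-q[0],hull[:,1]-q[1])-q[2],[.65,0,.105],loss="soft_l1",f_scale=.001).x
print("disc",fit,np.median(S[:,2]))
g=(P[:,2]>.108)&(P[:,2]<.125)&(u>370)&(u<415)&(v>80)&(v<140); L=P[g]; print("lug",len(L),L.mean(0),cv2.minAreaRect(L[:,:2].astype(np.float32)))
g=(u>140)&(u<290)&(v>150)&(v<240)&(P[:,2]>.05); print("drive reg",g.sum(),P[g].min(0),P[g].max(0))
big=cv2.resize(im[30:310,135:485][:,:,::-1],None,fx=2.2,fy=2.1,interpolation=cv2.INTER_CUBIC)
crop=cv2.resize(im[150:240,135:285][:,:,::-1],None,fx=5,fy=5,interpolation=cv2.INTER_CUBIC); cv2.imwrite("pics/drv.png",crop)
E
```

```text
0.015 65 [ 0.4458 -0.2997  0.034 ] [ 0.439 -0.323  0.02 ] [ 0.453 -0.25   0.044]
0.045 214 [ 0.4365 -0.2843  0.051 ] [ 0.406 -0.322  0.045] [ 0.46  -0.225  0.056]
0.056 120 [ 0.4529 -0.2402  0.0906] [ 0.42  -0.302  0.057] [ 0.46  -0.228  0.113]
0.015 102 [ 0.4228 -0.3179  0.0298] [ 0.406 -0.327  0.015] [ 0.439 -0.273  0.045]
0.045 213 [ 0.4312 -0.2913  0.0505] [ 0.408 -0.327  0.045] [ 0.454 -0.235  0.056]
0.056 157 [ 0.4438 -0.2466  0.0872] [ 0.427 -0.284  0.056] [ 0.457 -0.23   0.112]
disc [ 0.7083887  -0.0055131   0.10468904] 0.0980467774902169
lug 707 [0.71734175 0.08205624 0.11668881] ((0.7184235453605652, 0.08162392675876617), (0.034024160355329514, 0.010806664824485779), 83.83712005615234)
drive reg 8962 [ 0.52519989 -0.03809939  0.05263684] [0.63716129 0.04850762 0.1587532 ]
```

View pics/drv.png

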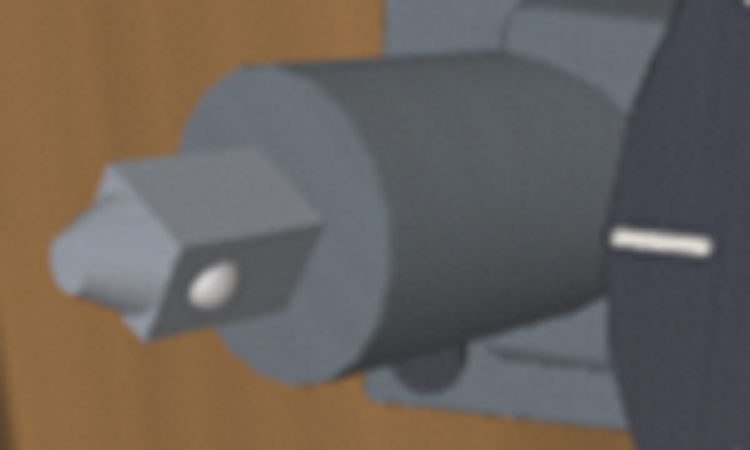

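```bash
cat >> h.py <<'E'
def Rz(a): c,s=np.cos(a),np.sin(a); return np.array([[c,-s,0],[s,c,0],[0,0,1.]])
def seatR(yaw,th):
    c,s=np.cos(np.radians(35)),np.sin(np.radians(35))
    return Rz(yaw)@np.array([[c,0,-s],[0,1,0],[s,0,c]])@Rz(-th)
def sdf_drive(L):
    r=np.hypot(L[:,0],L[:,1]); z=L[:,2]
    def ext(a,b): return np.hypot(np.maximum(a,0),np.maximum(b,0))+np.minimum(np.maximum(a,b),0)
    nose=ext(r-.028,z)
    sq=ext(ext(abs(L[:,0])-.01,abs(L[:,1])-.01),z-.028)
    rr=.010-.0055*np.clip((z-.028)/.010,0,1)
    tp=ext((r-rr)*.88,z-.038)
    return np.minimum(np.minimum(nose,sq),tp)
E
python3 - <<'E'
from h import *
import pickle
from scipy.optimize import least_squares
o=pickle.load(open("s0.pkl","rb"))
im,d,p=o["wrist"]
m=np.zeros(d.shape,bool); m[155:230,142:255]=1
P,u,v=pts(d,p,m); P=P[(P[:,2]>.095)]; print(len(P))
best=None
for th0 in np.arange(-3,3.1,.4):
  f=lambda q:sdf_drive((P-[q[0],q[1],.125+q[4]])@seatR(q[2],q[3]))
  r=least_squares(f,[.549,-.005,0,th0,0],loss="soft_l1",f_scale=.0007)
  if best is None or r.cost<best.cost: best=r
q=best.x; print(q, np.degrees(q[2:4]),np.median(abs(f(q))))
xy=q[:2]
c=np.array([.7084,-.0055]); print("yaw from disc",np.degrees(np.arctan2(*(c-xy)[::-1])),np.hypot(*(c-xy)))
# ball pixel: crop 5x at (212,283) 
bp=np.array([135+212/5,150+283/5])
for k in range(4):
  th=q[3]+k*np.pi/2; R=seatR(q[2],th); b=np.r_[xy,.125+q[4]]+R@[.0105,0,.018]
  print(np.degrees((th+np.pi)%(2*np.pi)-np.pi),proj(b,p),bp)
print(arm.get_orientation(),-cv2.Rodrigues(np.array(p["rvec"]))[0].T@np.ravel(p["tvec"]),cv2.Rodrigues(np.array(p["rvec"]))[0])
E
```

```text
5202
[ 5.49979200e-01  1.38191457e-02 -1.26768875e-01  4.52548780e-01
 -2.04451168e-04] [-7.26332149 25.92913512] 0.0002876935999339688
yaw from disc -6.952792094901405 0.15959442070369956
25.929135117072686 [[177.75539624 207.29308936]] [177.4 206.6]
115.92913511707269 [[166.6230318  208.36258377]] [177.4 206.6]
-154.0708648829273 [[163.14233188 190.44006717]] [177.4 206.6]
-64.07086488292727 [[174.2322865  188.70607131]] [177.4 206.6]
[[ 8.71741254e-06  1.00000000e+00 -5.07823767e-06]
 [ 1.00000000e+00 -8.71743135e-06 -3.70293945e-06]
 [-3.70298372e-06 -5.07820539e-06 -1.00000000e+00]] [0.62600814 0.0790325  0.37378164] [[ 9.99999850e-01  7.49775531e-05  5.42177147e-04]
 [-9.62605185e-05 -9.51041345e-01  3.09063667e-01]
 [ 5.38805720e-04 -3.09063673e-01 -9.51041196e-01]]
```

```bash
cat >> h.py <<'E'
SEAT=np.array([.550,.0138,.125]); YAW=np.radians(-7.15); TH=.4525
def crankR(k): return seatR(YAW,TH)@Rz(k*np.pi/2)
def toolR(Rc,sx): # tool x = sx*crank x, z=-crank z
    x=sx*Rc[:,0]; z=-Rc[:,2]; return np.c_[x,np.cross(z,x),z]
E
python3 - <<'E'
from h import *
a=crankR(0)[:,2]
for k in range(4):
  for sx in(1,-1):
    R=crankR(k); T=toolR(R,sx)
    q=[arm.inverse_kinematics(SEAT+a*h,T) for h in(.014,.08,.12)]
    print(k,sx,R[:,0].round(2),[None if x is None else np.round(x).astype(int).tolist() for x in q])
c=np.radians(72)
for sx in(1,-1):
  T=toolR(Rz(c),sx); print(sx,[np.round(x).astype(int).tolist() if x is not None else None for x in [arm.inverse_kinematics([.43,-.3,z],T) for z in(.014,.2)]])
# winding
print("wind")
for al in range(0,360,30):
  T=toolR(crankR(0)@Rz(np.radians(al)),1)
  ok=[];qs=[]
  for ph in range(0,360,30):
    R=crankR(0)@Rz(np.radians(ph)); x=arm.inverse_kinematics(SEAT+R@[.065,0,.083-.019],T); ok.append(x is not None)
    if x is not None: qs.append(x)
  print(al,sum(ok), np.ptp(qs,axis=0).round() if qs else '', np.mean(qs,axis=0).round() if qs else '')
E
```

```text
0 1 [ 0.68 -0.53  0.52] [[-5, 18, -14, 138, 115, 20, 108], None, None]
0 -1 [ 0.68 -0.53  0.52] [[40, 34, -73, 136, 99, 48, -48], None, None]
1 1 [0.47 0.85 0.25] [[40, 34, -73, 136, 99, 48, -138], None, None]
1 -1 [0.47 0.85 0.25] [[-13, 18, -4, 139, 121, 18, 12], None, None]
2 1 [-0.68  0.53 -0.52] [[40, 34, -73, 136, 99, 48, -48], None, None]
2 -1 [-0.68  0.53 -0.52] [[-5, 18, -14, 138, 115, 20, 108], None, None]
3 1 [-0.47 -0.85 -0.25] [[-13, 18, -4, 139, 121, 18, 12], None, None]
3 -1 [-0.47 -0.85 -0.25] [[40, 34, -73, 136, 99, 48, -138], None, None]
1 [[27, 36, 2, 114, -2, 29, 13], [24, 20, 6, 107, -3, 53, 13]]
-1 [[-9, 55, 58, 116, -64, 50, -111], [-17, 39, 71, 108, -42, 64, -128]]
wind
0 3 [ 95.   7. 128.   7. 161.  27. 204.] [-34.  18.  13. 135.  34.  20.  65.]
30 1 [0. 0. 0. 0. 0. 0. 0.] [-69.  21.  67. 133. -70.  10. -36.]
60 3 [20.  2. 13.  1.  8.  3. 11.] [ -33.   10.   19.  133.   61.   11. -137.]
90 6 [111.  16. 109.   3.  31.  37.  38.] [ -12.   15.   -9.  134.   71.   20. -117.]
120 6 [103.  16. 109.   3.  34.  37.  41.] [-15.  14.  -5. 134.  70.  18. -86.]
150 6 [78.  6. 64.  7. 33.  4. 46.] [-31.  11.  14. 134.  73.  12. -61.]
180 6 [59.  3. 42.  7. 25.  7. 40.] [-23.  11.   5. 134.  74.  14. -31.]
210 6 [48.  3. 29.  7. 22.  9. 37.] [-16.  10.  -3. 134.  75.  16.  -2.]
240 6 [21.  3.  3.  7. 20. 12. 35.] [-15.  10.  -5. 134.  75.  16.  27.]
270 6 [19.  3.  4.  7. 19. 13. 33.] [ -9.  11. -11. 133.  76.  17.  57.]
300 6 [17.  3.  5.  7. 18. 13. 32.] [ -5.  11. -15. 133.  76.  18.  87.]
330 6 [108.  14. 106.  10.  11.  30.  32.] [ 18.  18. -43. 132.  83.  29. 113.]
```

```bash
cat >> h.py <<'E'
def Ry(a): c,s=np.cos(a),np.sin(a); return np.array([[c,0,s],[0,1,0],[-s,0,c]])
def gripT(Rc,sx,beta): # tool up leans by beta (deg) toward crank -x
    return toolR(Rc@Ry(-np.radians(beta)),sx)
E
python3 - <<'E'
from h import *
a=crankR(0)[:,2]; I=lambda x:None if x is None else np.round(x).astype(int).tolist()
c=np.radians(72)
for k in (0,1,2,3):
  for sx in(1,-1):
   for be in (15,30,40):
    R=crankR(k); T=gripT(R,sx,be); 
    q=[arm.inverse_kinematics(SEAT+a*(h+.033)+T[:,2]*.019,T) for h in(0,.06)]
    T=gripT(Rz(c),sx,be); q+=[arm.inverse_kinematics([.43,-.3,.033]+T[:,2]*s,T) for s in(.019,-.09)]
    if all(x is not None for x in q): print(k,sx,be,[I(x) for x in q])
print("wind")
u=seatR(YAW,0)
for ga in (20,30,40):
  for sx in(1,-1):
   for yw in(0,):
    T=toolR(u@Ry(np.radians(ga)),sx); qs=[]
    for ph in range(0,360,30):
      R=crankR(0)@Rz(np.radians(ph)); x=arm.inverse_kinematics(SEAT+R@[.065,0,.086]+T[:,2]*.019,T)
      if x is not None: qs.append(x)
    print(ga,sx,len(qs), np.min(qs,axis=0).round() if qs else '', np.max(qs,axis=0).round() if qs else '')
E
```

```text
2 1 15 [[4, 18, -14, 128, 16, 12, 35], [4, 10, -15, 129, 7, 19, 43], [43, 39, -8, 109, -15, 38, 31], [41, 31, -1, 105, -17, 52, 34]]
2 1 30 [[19, 24, -25, 116, -2, 32, 59], [19, 17, -24, 118, -7, 37, 62], [56, 46, -16, 103, -21, 48, 42], [53, 39, -5, 97, -25, 63, 46]]
2 1 40 [[22, 29, -26, 108, -6, 45, 65], [22, 22, -26, 110, -9, 49, 66], [61, 51, -17, 98, -25, 56, 48], [60, 46, -8, 90, -28, 71, 50]]
2 -1 15 [[-21, 19, 17, 129, -33, 13, -96], [-28, 10, 22, 131, -15, 18, -115], [2, 58, 58, 111, -69, 67, -101], [0, 55, 70, 107, -62, 79, -104]]
2 -1 30 [[-13, 23, 16, 118, -33, 35, -92], [-16, 16, 18, 119, -27, 39, -98], [11, 64, 58, 105, -72, 85, -95], [13, 64, 70, 99, -68, 98, -96]]
2 -1 40 [[-10, 29, 17, 110, -33, 49, -89], [-12, 22, 19, 112, -30, 53, -93], [22, 62, 46, 100, -67, 86, -97], [23, 63, 58, 93, -65, 100, -97]]
3 1 15 [[-13, 21, -15, 129, 70, 34, 55], [-12, 13, -19, 130, 59, 38, 65], [43, 39, -8, 109, -15, 38, 31], [41, 31, -1, 105, -17, 52, 34]]
3 1 30 [[-14, 28, -20, 118, 56, 55, 64], [-14, 21, -23, 120, 51, 58, 68], [56, 46, -16, 103, -21, 48, 42], [53, 39, -5, 97, -25, 
[... 389 characters left out ...]
 -95], [13, 64, 70, 99, -68, 98, -96]]
3 -1 40 [[-51, 36, 28, 113, 28, 48, -93], [-52, 28, 24, 115, 31, 55, -95], [22, 62, 46, 100, -67, 86, -97], [23, 63, 58, 93, -65, 100, -97]]
wind
20 1 12 [ -43.   12.   22.  115.   -5.   20. -116.] [-22.  16.  26. 133.   1.  36. -94.]
20 -1 12 [ -7.  12. -19. 113.  14.  24.  40.] [ 13.  16. -16. 132.  25.  39.  66.]
30 1 12 [ -34.   17.   20.  106.   -9.   34. -107.] [-19.  21.  21. 125.  -7.  50. -90.]
30 -1 12 [  0.  17. -22. 105.  11.  37.  52.] [ 15.  21. -21. 124.  14.  52.  71.]
40 1 12 [ -29.   22.   19.   98.  -12.   47. -101.] [-17.  26.  22. 117. -11.  63. -88.]
40 -1 12 [  3.  22. -24.  96.   9.  49.  58.] [ 16.  26. -22. 115.   9.  65.  72.]
```

```bash
cat >> h.py <<'E'
def sdf_crank(L):
    def box(L,c,h):
        q=abs(L-c)-h; return np.linalg.norm(np.maximum(q,0),axis=1)+np.minimum(q.max(1),0)
    hub=box(L,np.array([0,0,.026]),np.array([.018,.018,.026]))
    ar=box(L,np.array([.035,0,.047]),np.array([.044,.009,.005]))
    r=np.hypot(L[:,0]-.065,L[:,1])-.012; zz=abs(L[:,2]-.082)-.028
    sl=np.hypot(np.maximum(r,0),np.maximum(zz,0))+np.minimum(np.maximum(r,zz),0)
    return np.minimum(np.minimum(hub,ar),sl)
E
python3 - <<'E'
from h import *
from scipy.optimize import least_squares
T=gripT(Rz(np.radians(72)),1,30)
arm.movep(np.array([.43,-.3,.033])-T[:,2]*.12,T)
im,d,p=cam("wrist"); cv2.imwrite("pics/crank.png",im[:,:,::-1]); np.savez("c.npz",d=d)
P,u,v=pts(d,p); print(len(P))
P=P[(P[:,2]>.008)&(P[:,2]<.116)&(np.hypot(P[:,0]-.435,P[:,1]+.275)<.085)]; print(len(P))
for a0 in(50,72,95):
  f=lambda q:sdf_crank((P-[q[0],q[1],q[3]])@Rz(q[2]))
  r=least_squares(f,[.43,-.3,np.radians(a0),0],loss="soft_l1",f_scale=.0007)
  print(r.x,np.degrees(r.x[2]),r.cost,np.median(abs(f(r.x))))
print(proj(np.array([[*r.x[:2],.052],[*(r.x[:2]+.065*np.array([np.cos(r.x[2]),np.sin(r.x[2])])),.11]]),p),arm.get_time())
E
```

```text
234270
3479
[ 4.30065230e-01 -3.02061808e-01  1.29434143e+00 -3.15050915e-04] 74.16030140124724 0.0004660013843919195 0.000352810838357827
[ 4.30065219e-01 -3.02061804e-01  1.29434126e+00 -3.15050863e-04] 74.1602914983484 0.0004660013843934976 0.00035281078566547653
[ 4.30065219e-01 -3.02061804e-01  1.29434125e+00 -3.15050854e-04] 74.16029110398844 0.00046600138439363694 0.00035281077695858715
[[276.69974582 194.123316  ]
 [273.7986607   99.34417764]] 2.75
```

View pics/crank.png

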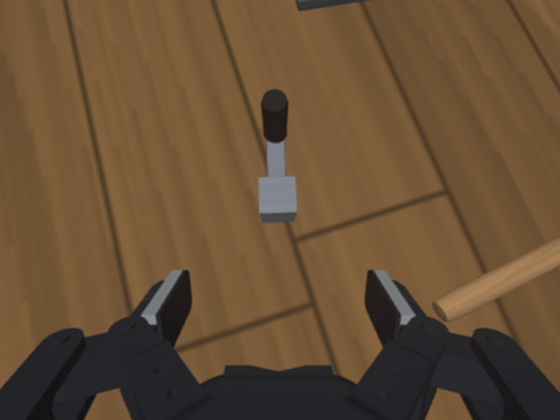

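```bash
cat >> h.py <<'E'
HG=.032; KB=30
def tcp_for(mouth,Rc,beta=KB):  # TCP pose for a held crank with mouth there
    T=gripT(Rc,1,beta); return mouth+Rc[:,2]*HG+T[:,2]*.019, T
E
python3 - <<'E'
from h import *
Rc=Rz(1.2943); m=np.array([.43007,-.30206,0])
t,T=tcp_for(m,Rc)
arm.movep(t-T[:,2]*.07,T)
print(arm.move_l(t,speed=.12,f_stop=15), (arm.get_tcp_pos()-t).round(4))
arm.gripper_close(); print(arm.get_finger_gap(),arm.get_grip_force(),arm.get_contact_force())
arm.move_l(t+[0,0,.19],speed=.2)
R2=crankR(2); t2,T2=tcp_for(SEAT+R2[:,2]*.075,R2)
arm.movep(t2,T2)
print(arm.get_finger_gap(),(arm.get_tcp_pos()-t2).round(4),arm.get_contact_force(),arm.get_time())
im,d,p=cam("wrist"); cv2.imwrite("pics/pre.png",im[:,:,::-1]); np.savez("pre.npz",d=d,**{k:np.array(x) for k,x in p.items()})
E
```

```text
False [ 0.0002 -0.0009  0.0006]
0.3664724793876922 58.5585880279541 [-2.6946064  -1.62311288  9.69683073]
0.3450557973653667 [ 0.0002 -0.0015 -0.0003] [ 0.25166337 -0.82820819 -4.11787085] 6.85
```

View pics/pre.png

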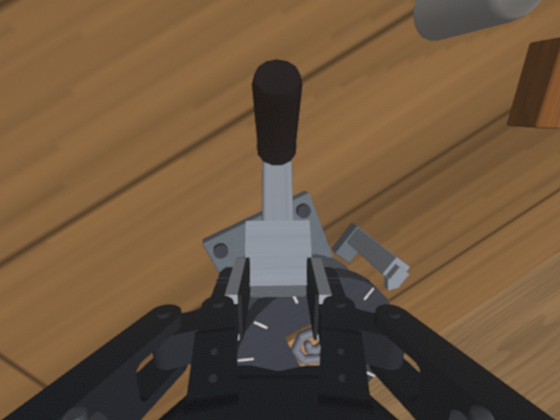

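```bash
cat >> h.py <<'E'
def fit_held(d,p,Rn,mn):
    """6-dof fit of the held crank near nominal (Rn, mn): returns R, mouth"""
    from scipy.optimize import least_squares
    from scipy.spatial.transform import Rotation as Ro
    P,u,v=pts(d,p); L=(P-mn)@Rn
    L=L[(sdf_crank(L)<.006)&(abs(L[:,1])<.016)]
    f=lambda q:sdf_crank((L-q[:3])@Ro.from_rotvec(q[3:]).as_matrix())
    r=least_squares(f,np.zeros(6),loss="soft_l1",f_scale=.0007)
    print("held fit",len(L),(r.x[:3]*1e3).round(2),np.degrees(r.x[3:]).round(2),np.median(abs(r.fun)))
    return Rn@Ro.from_rotvec(r.x[3:]).as_matrix(), mn+Rn@r.x[:3]
E
python3 - <<'E'
from h import *
z=np.load("pre.npz"); p={k:z[k] for k in z.files if k!="d"}; 
for k in("vertical_fov","cx","cy"): p[k]=float(p[k])
R2=crankR(2); mn=SEAT+R2[:,2]*.075
fit_held(z["d"],p,R2,mn)
t,T=tcp_for(mn,R2); print((R2.T@(arm.get_tcp_pos()-t)*1e3).round(2)); Ta=arm.get_orientation()
print(np.degrees(cv2.Rodrigues(R2.T@Ta@T.T@R2)[0].ravel()).round(2),arm.get_contact_force(),arm.get_wrist_torque())
E
```

```text
held fit 10331 [-9.88  2.07 -3.82] [ 0.73 10.13  0.33] 0.0003424262077968464
[-0.82  1.28 -0.5 ]
[ 0.13 -0.   -0.18] [-0.53236475 -0.08983563 -4.31536326] [-0.39391109  0.28074248  0.04049571]
```

```bash
cat >> h.py <<'E'
def tool_for(rel,R,m): # rel=(Rr,tr) tool in crank frame
    return m+R@rel[1], R@rel[0]
def rel_of(Rc,mc):
    T,t=np.array(arm.get_orientation()),np.array(arm.get_tcp_pos()); return Rc.T@T, Rc.T@(t-mc)
E
python3 - <<'E'
from h import *
import pickle
z=np.load("pre.npz"); p={k:z[k] for k in z.files if k!="d"}; 
for k in("vertical_fov","cx","cy"): p[k]=float(p[k])
R2=crankR(2); a=R2[:,2]
rel=rel_of(*fit_held(z["d"],p,R2,SEAT+a*.075))
for h in(.065,.048):
  t,T=tool_for(rel,R2,SEAT+a*h); arm.move_l(t,T,speed=.08); arm.wait(.2)
  print((R2.T@(arm.get_tcp_pos()-t)*1e3).round(2))
  im,d,p=cam("wrist"); rel=rel_of(*fit_held(d,p,R2,SEAT+a*h))
pickle.dump(rel,open("rel.pkl","wb")); cv2.imwrite("pics/pre2.png",im[:,:,::-1]); print(arm.get_contact_force(),arm.get_time())
E
```

```text
held fit 10331 [-9.88  2.07 -3.82] [ 0.73 10.13  0.33] 0.0003424262077968464
[0.09 0.2  0.29]
held fit 10407 [-2.46 -0.14 -0.42] [0.07 2.76 0.38] 0.0003225236720006894
[-0.03 -0.18  0.53]
held fit 10352 [-1.47 -0.29  0.21] [0.02 1.6  0.05] 0.00030252928436438767
[-0.48163443 -0.08688453 -3.85862222] 8.0667
```

```bash
python3 - <<'E'
from h import *
import pickle
rel=pickle.load(open("rel.pkl","rb")); R2=crankR(2); a=R2[:,2]
t,T=tool_for(rel,R2,SEAT+a*.046); arm.move_l(t,T,speed=.05)
f0=np.array(arm.get_contact_force())
for h in(.036,.030,.026,.022):
  t,T=tool_for(rel,R2,SEAT+a*h); s=arm.move_l(t,T,speed=.04,f_stop=12)
  print(h,s,(R2.T@(arm.get_tcp_pos()-t)*1e3).round(2),(R2.T@(np.array(arm.get_contact_force())-f0)).round(1))
  if s: break
im,d,p=cam("wrist"); r2=fit_held(d,p,R2,SEAT+a*h); pickle.dump(rel_of(*r2),open("rel2.pkl","wb"))
cv2.imwrite("pics/ins.png",im[:,:,::-1]); im,_,_=cam("side"); cv2.imwrite("pics/ins_side.png",cv2.resize(im[150:260,220:380][:,:,::-1],None,fx=4,fy=4)); print(arm.get_time())
E
```

```text
0.036 False [ 0.23 -0.   -0.15] [-0.7  0.5 -0.6]
0.03 False [ 0.12  0.05 -0.17] [-0.1 -0.6  0.3]
0.026 False [ 0.08  0.04 -0.15] [ 0.3 -0.3  0.1]
0.022 False [ 0.14  0.06 -0.16] [-0.5  0.1 -0. ]
held fit 10309 [-1.01  0.14 -0.53] [ 0.02  1.22 -0.06] 0.00031417718617293266
9.6167
```

```bash
python3 - <<'E'
from h import *
import pickle
rel=pickle.load(open("rel2.pkl","rb")); R2=crankR(2); a=R2[:,2]
f0=np.array(arm.get_contact_force())
for h in(.021,.016,.012,.008,.004,.001,-.0015):
  t,T=tool_for(rel,R2,SEAT+a*h); s=arm.move_l(t,T,speed=.04,f_stop=35)
  print(h,s,(R2.T@(arm.get_tcp_pos()-t)*1e3).round(2),(R2.T@(np.array(arm.get_contact_force())-f0)).round(1))
  if s: break
im,d,p=cam("wrist"); fit_held(d,p,R2,SEAT)
cv2.imwrite("pics/ins2.png",im[:,:,::-1]); print(arm.get_time())
E
```

```text
0.021 False [-0.09  0.03 -0.18] [-0.4  0.4 -0.6]
0.016 False [ 0.17  0.02 -0.29] [ 0.6 -0.3 -5.2]
0.012 False [ 0.08  0.05 -0.28] [-0.1 -1.1 -5.7]
0.008 False [ 0.08  0.05 -0.25] [-0.7  0.4 -4.6]
0.004 False [ 0.03  0.1  -0.32] [ 0.1  0.  -5.4]
0.001 False [ 0.18  0.05 -0.01] [-0.6  0.5 -0.1]
-0.0015 False [ 0.63 -0.1   0.86] [-1.   0.6 14. ]
held fit 10858 [ 0.06 -0.25 -0.24] [0.   0.38 0.09] 0.00034661463398814613
11.4417
```

```bash
python3 - <<'E'
from h import *
R2=crankR(2); a=R2[:,2]
t=np.array(arm.get_tcp_pos()); print(arm.move_l(t-a*.004,speed=.02,f_stop=20), a@(arm.get_tcp_pos()-t)*1e3, np.array(arm.get_contact_force())@a)
arm.let_go()
T0=np.array(arm.get_orientation()); t=np.array(arm.get_tcp_pos())
arm.move_l(t-T0[:,2]*.11,speed=.15)
T=toolR(seatR(YAW,0)@Ry(np.radians(30)),-1)
g=SEAT+R2@[.065,0,.086]
arm.movep(g-T[:,2]*.10,T); arm.wait(.2)
im,d,p=cam("wrist"); cv2.imwrite("pics/home.png",im[:,:,::-1]); fit_held(d,p,R2,SEAT); print(arm.get_time())
E
```

```text
True -0.2633043734568816 24.093363410791167
held fit 2514 [-0.66 -0.55 -0.13] [-0.09  0.71  0.62] 0.0004760608660521219
13.9583
```

View pics/home.png

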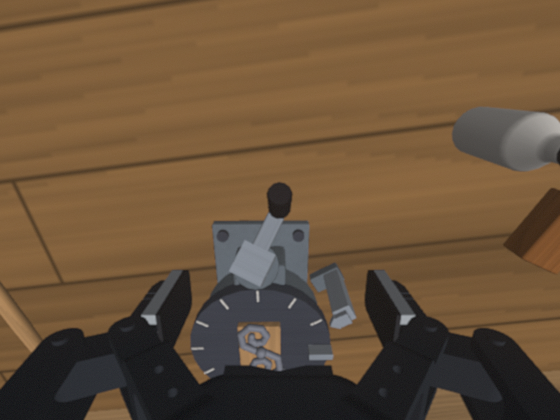

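```bash
cat >> h.py <<'E'
TW=toolR(seatR(YAW,0)@Ry(np.radians(30)),-1)
def wpos(phi,off=0): # TCP for handle after winding phi (rad) from fitting
    return SEAT+crankR(2)@Rz(-phi)@[.065,0,.086]+TW[:,2]*.019+off
def wind(p0,p1,off=0,speed=.1,step=12):
    a=crankR(0)[:,2]; n=max(1,int(np.ceil(abs(p1-p0)/np.radians(step)))); fm=[]
    for i in range(1,n+1):
        ph=p0+(p1-p0)*i/n; arm.move_l(wpos(ph,off),speed=speed)
        F=np.array(arm.get_contact_force()); rr=crankR(2)@Rz(-ph); fm.append(rr.T@F)
    fm=np.array(fm); print("phi",round(p1,2),"F(rad,tan,ax) mean",fm.mean(0).round(1),"min",fm.min(0).round(1),"max",fm.max(0).round(1),"t",arm.get_time(),"grip",round(arm.get_finger_gap(),3))
E
python3 - <<'E'
from h import *
g=wpos(0)
arm.move_l(g,speed=.12,f_stop=15)
arm.gripper_close(); print(arm.get_finger_gap(),arm.get_grip_force(),crankR(2).T@np.array(arm.get_contact_force()))
wind(0,np.pi/2); wind(np.pi/2,np.pi)
im,d,p=cam("wrist"); cv2.imwrite("pics/w1.png",im[:,:,::-1]); fit_held(d,p,crankR(2)@Rz(-np.pi),SEAT)
E
```

```text
-0.0007070628632701571 0.8560739867971279 [-0.91177359 -0.9292135   2.41929493]
phi 1.57 F(rad,tan,ax) mean [-0.   0.2  0.1] min [-0.4 -1.1 -0.5] max [0.5 1.1 0.7] t 18.0667 grip 0.002
phi 3.14 F(rad,tan,ax) mean [ 0.1  0.2 -0.1] min [-0.8 -1.  -0.7] max [0.7 1.3 0.6] t 20.2667 grip -0.003
held fit 3222 [1.02 2.53 0.54] [ 0.01 -2.9   0.11] 0.0004169370304333529
```

View pics/w1.png

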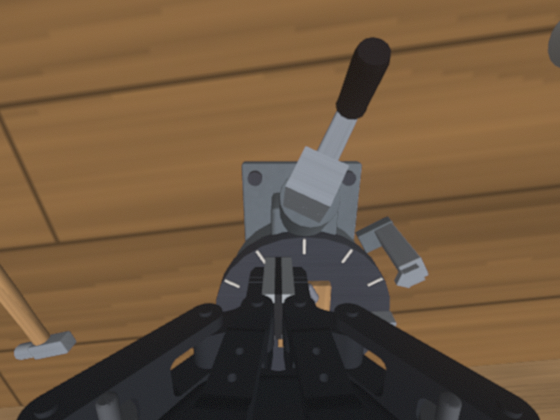

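```bash
python3 - <<'E'
from h import *
t=np.array(arm.get_tcp_pos()); arm.move_l(t-TW[:,2]*.08,speed=.2); arm.let_go()
arm.movep(wpos(0)-TW[:,2]*.11,TW)
s=arm.move_l(wpos(0),speed=.08,f_stop=30); e=TW.T@(arm.get_tcp_pos()-wpos(0)); print(s,e*1e3,arm.get_contact_force())
if not s:
    arm.gripper_close(); print(arm.get_finger_gap(),arm.get_grip_force())
print(arm.get_time())
im,d,p=cam("wrist"); cv2.imwrite("pics/g2.png",im[:,:,::-1])
E
```

```text
False [-0.26316872  0.04491197 -0.36143918] [ 0.51054479 -0.13664148 -1.07608866]
0.0009664938002323014 0.6490288818895351
24.4917
```

View pics/g2.png

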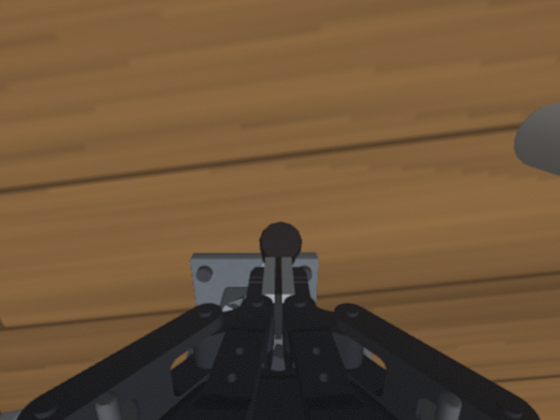

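```bash
python3 - <<'E'
from h import *
im,d,p=cam("wrist")
t=np.array(arm.get_tcp_pos()); print("TCP pix",proj(t,p),"grasp",proj(t-TW[:,2]*.019,p))
R2=crankR(2); print("nominal top pix",proj(SEAT+R2@[.065,0,.110],p),"grasp pt",proj(SEAT+R2@[.065,0,.086],p),"tool coords of top",TW.T@(SEAT+R2@[.065,0,.110]-t))
for (uu,vv) in((280,235),(280,255),(270,290),(284,290),(235,300)):
  m=np.zeros(d.shape,bool); m[vv-2:vv+3,uu-2:uu+3]=1; P,_,_=pts(d,p,m); q=np.median(P,0); print(uu,vv,q.round(4),"tool",(TW.T@(q-t)*1e3).round(1),"crank",(R2.T@(q-SEAT)*1e3).round(1))
print(arm.get_contact_force(),TW.T@arm.get_orientation())
E
```

```text
TCP pix [[277.88676925 240.82198469]] grasp [[277.88421627 253.51745803]]
nominal top pix [[277.86191595 249.80726644]] grasp pt [[277.86486577 253.39378358]] tool coords of top [ 1.20616936e-02 -1.14987675e-05 -3.97449942e-02]
280 235 [0.4391 0.0574 0.1737] tool [ 17.2   1.1 -32.3] crank [ 72.8   2.6 106.1]
280 255 [0.447  0.0565 0.1803] tool [  8.7   1.1 -38.2] crank [ 63.6  -1.9 107. ]
270 290 [0.4422 0.0528 0.2159] tool [  9.9  -3.2 -74. ] crank [ 46.5  -5.5 138.6]
284 290 [0.443  0.0584 0.2158] tool [  9.8   2.5 -73.9] crank [ 49.  -10.5 138.4]
235 300 [0.5301 0.0068 0.1086] tool [-73.3 -37.9  41. ] crank [18.2 19.4 -2.6]
[-0.27627786 -0.9425792   1.01713671] [[ 9.99999994e-01 -3.55822798e-05 -1.00263693e-04]
 [ 3.55827669e-05  9.99999999e-01  4.85607959e-06]
 [ 1.00263520e-04 -4.85964722e-06  9.99999995e-01]]
```

```bash
python3 - <<'E'
from h import *
t=np.array(arm.get_tcp_pos()); arm.move_l(t-TW[:,2]*.08,speed=.2); t=np.array(arm.get_tcp_pos())
im,d,p=cam("wrist"); P,u,v=pts(d,p); L=(P-t)@TW
g=(abs(L[:,1])<.03)&(abs(L[:,0])<.03)&(L[:,2]<.02)
L,u,v=L[g]*1e3,u[g],v[g]
for V in range(236,300,5):
  s=v==V
  if s.any(): print(V,s.sum(),u[s].min(),u[s].max(),np.median(L[s],0).round(1),L[s].max(0).round(1))
print("deepest",L[L[:,2].argsort()[-5:]].round(1))
np.savez("free.npz",d=d); cv2.imwrite("pics/free.png",im[:,:,::-1])
E
```

```text
261 26 265 290 [  9.8  -0.2 -47.9] [ 10.3   5.9 -47. ]
266 28 264 291 [  9.8  -0.2 -53. ] [ 10.3   6.2 -51.8]
271 56 250 305 [  7.9  -0.2 -54.3] [ 10.2  13.2 -49.3]
276 58 249 306 [  9.   -0.2 -60.9] [ 10.2  13.4 -54.7]
281 60 248 307 [  7.6  -0.1 -62.9] [ 10.4  13.4 -58.5]
286 61 247 308 [  9.2   0.1 -69.6] [ 10.6  13.4 -63.2]
291 61 247 308 [  9.2   0.1 -73.5] [ 10.3  13.1 -67.2]
296 64 246 309 [ 10.7  -0.1 -79.4] [ 13.6  13.1 -71.9]
deepest [[  9.5  -4.  -42.7]
 [  9.4   6.2 -42.6]
 [  9.3  -6.1 -42.5]
 [  9.3   4.2 -42.4]
 [  9.2   3.1 -42.1]]
```

```bash
cat >> h.py <<'E'
def wpos(phi,off=0):
    return SEAT+crankR(2)@Rz(-phi)@[.065,0,.084]+TW[:,2]*.061+off
E
python3 - <<'E'
from h import *
print([arm.inverse_kinematics(wpos(np.radians(x)),TW) is not None for x in range(0,360,30)])
qs=np.array([arm.inverse_kinematics(wpos(np.radians(x)),TW) for x in range(0,360,30)],float); print(qs.min(0).round(),qs.max(0).round())
t0=arm.get_time(); arm.let_go(); arm.move_l(wpos(0)-TW[:,2]*.07,speed=.15)
s=arm.move_l(wpos(0),speed=.1,f_stop=20); e=TW.T@(arm.get_tcp_pos()-wpos(0)); print(s,e*1e3,arm.get_contact_force())
if not s:
    arm.gripper_close(); g=arm.get_finger_gap(); print(g,arm.get_grip_force(),crankR(2).T@np.array(arm.get_contact_force()))
    if g>.1: wind(0,np.pi/3,speed=.15,step=20)
print(t0,arm.get_time())
E
```

```text
[True, True, True, True, True, True, True, True, True, True, True, True]
[  5.  22. -30. 106.  16.  32.  44.] [ 18.  25. -25. 125.  23.  48.  65.]
False [-0.31804353  0.14704453 -0.49825819] [ 0.04319124  0.11365004 -0.85133646]
0.2668088289689187 59.17010111734271 [-0.49453369 -0.34745441  4.19397637]
phi 1.05 F(rad,tan,ax) mean [ 4.5 -0.3 19.9] min [ 1.8 -1.5 12.7] max [ 7.6  0.5 27.7] t 28.825 grip 0.271
25.1917 28.825
```

```bash
python3 - <<'E'
from h import *
a=crankR(0)[:,2]
wind(np.pi/3,np.pi,off=a*.0007,speed=.18,step=20)
wind(np.pi,2*np.pi,off=a*.0007,speed=.18,step=20)
im,d,p=cam("wrist"); cv2.imwrite("pics/w2.png",im[:,:,::-1])
for r in (np.pi*2,): fit_held(d,p,crankR(2)@Rz(-r),SEAT)
E
```

```text
phi 3.14 F(rad,tan,ax) mean [14.4 -1.6 30.8] min [ 7.5 -2.8 25.6] max [18.4 -0.8 34.4] t 30.6333 grip 0.267
phi 6.28 F(rad,tan,ax) mean [ 0.3 -0.6 10.8] min [-6.4 -1.6  1.1] max [15.3  0.5 30.8] t 33.1083 grip 0.267
held fit 5569 [ -1.01 -13.95   0.12] [ 0.31  2.17 12.88] 0.0007331672757531684
```

```bash
cat >> h.py <<'E'
def lug_angle(d,p,c=(.7084,-.0055)):
    P,u,v=pts(d,p); q=P[:,:2]-np.array(c); r=np.hypot(*q.T); an=np.degrees(np.arctan2(q[:,1],q[:,0]))
    g=(P[:,2]>.1135)&(P[:,2]<.122)&(r>.07)&(r<.107)&(an>60)&(an<135)
    S=P[g][:,:2]
    if len(S)<20: return len(S)
    (cx,cy),wh,an_=cv2.minAreaRect(S.astype(np.float32)); return len(S),np.degrees(np.arctan2(cy-c[1],cx-c[0])),np.degrees(np.arctan2(*(np.median(S,0)-c)[::-1])),np.round(wh,4),an_,np.array([cx,cy])
E
python3 - <<'E'
from h import *
import pickle
o=pickle.load(open("s0.pkl","rb"))
print(lug_angle(*o["wrist"][1:])); print("scene0",lug_angle(*o["scene"][1:])); print("side0",lug_angle(*o["side"][1:]))
for n in("wrist","scene","side"):
  im,d,p=cam(n); print(n,lug_angle(d,p)); cv2.imwrite(f"pics/{n}1.png",im[:,:,::-1])
P,u,v=pts(*o["wrist"][1:]); q=P[:,:2]-[.7084,-.0055]; r=np.hypot(*q.T); g=(r>.11)&(r<.16)&(P[:,2]>.09)&(P[:,1]>.05); S=P[g]; b=S[r[g].argsort()[:30]]; print("pointer tip",b.mean(0),np.degrees(np.arctan2(b[:,1].mean()+.0055,b[:,0].mean()-.7084)),len(S),S.min(0),S.max(0))
E
```

```text
(612, np.float64(83.388623753675), np.float64(83.94528567547243), array([0.034 , 0.0107]), 83.76355743408203, array([0.71849686, 0.08161311]))
scene0 (47, np.float64(82.93671504428004), np.float64(83.17379289412436), array([0.0332, 0.0126]), 85.89923095703125, array([0.71919388, 0.0816135 ]))
side0 16
wrist 0
scene (43, np.float64(93.38893390441949), np.float64(92.60481350375076), array([0.0117, 0.0337]), 1.9431660175323486, array([0.70319188, 0.08244962]))
side (20, np.float64(95.93035809336956), np.float64(95.96371342573293), array([0.0109, 0.0321]), 5.951483726501465, array([0.69928372, 0.08226162]))
pointer tip [0.6637211  0.09985947 0.11497118] 112.9799329215345 1406 [0.63967713 0.09818535 0.09066947] [0.67127592 0.13507077 0.11799482]
```

```bash
python3 - <<'E'
from h import *
a=crankR(0)[:,2]; F=18.397+np.radians(2)
for x,y in((2*np.pi,3*np.pi),(3*np.pi,4*np.pi),(4*np.pi,5*np.pi),(5*np.pi,F)):
  wind(x,y,off=a*.0005,speed=.18,step=20)
arm.wait(.3); t=np.array(arm.get_tcp_pos()); print((crankR(2)@Rz(-F)).T@(t-wpos(F))*1e3)
for n in("scene","side","wrist"):
  im,d,p=cam(n); print(n,lug_angle(d,p))
print(arm.get_time())
E
```

```text
phi 9.42 F(rad,tan,ax) mean [11.5 -1.9 27.9] min [-2.2 -2.9 11.5] max [20.3 -0.9 37.4] t 35.7833 grip 0.268
phi 12.57 F(rad,tan,ax) mean [-0.3 -0.5 11.2] min [-7.4 -1.7  0.8] max [15.7  0.4 32.9] t 38.2583 grip 0.266
phi 15.71 F(rad,tan,ax) mean [12.9 -1.9 29.2] min [-1.7 -3.1 12. ] max [21.4 -0.8 39.4] t 40.7333 grip 0.267
phi 18.43 F(rad,tan,ax) mean [-1.3 -1.1 11.1] min [-7.6 -2.5  0.6] max [14.3 -0.2 31.2] t 42.9333 grip 0.269
[-1.05557834  0.49543457  0.21473287]
scene (41, np.float64(113.0494967493795), np.float64(113.41343009920394), array([0.0103, 0.0345]), 23.193540573120117, array([0.6739549 , 0.07545305]))
side (22, np.float64(114.5530173080588), np.float64(114.95019986457552), array([0.0122, 0.0339]), 22.721532821655273, array([0.6722427 , 0.07364579]))
wrist 0
43.3833
```

```bash
python3 - <<'E'
from h import *
arm.let_go(); t=np.array(arm.get_tcp_pos()); arm.move_l(t-TW[:,2]*.12,speed=.2)
T=np.array([[0,1,0],[1,0,0],[0,0,-1.]])
arm.movep([.625,0,.25],T); arm.wait(.3)
im,d,p=cam("wrist"); cv2.imwrite("pics/fin.png",im[:,:,::-1]); print(lug_angle(d,p))
fit_held(d,p,crankR(2)@Rz(-18.397),SEAT)
P,u,v=pts(d,p); q=P[:,:2]-[.7084,-.0055]; r=np.hypot(*q.T); g=(r>.11)&(r<.16)&(P[:,2]>.09)&(P[:,1]>.05); S=P[g]; b=S[r[g].argsort()[:30]]; print("tip",b.mean(0),np.degrees(np.arctan2(b[:,1].mean()+.0055,b[:,0].mean()-.7084)))
print(arm.get_time())
E
```

```text
(376, np.float64(112.81451866810053), np.float64(112.96718062421976), array([0.0103, 0.0339]), 22.486133575439453, array([0.67450678, 0.07507162]))
held fit 4782 [-0.58  0.06  0.56] [-0.09  2.82 -1.05] 0.00034901128632974787
tip [0.66334994 0.10052054 0.11498353] 113.02152459402954
46.3083
```

View pics/fin.png

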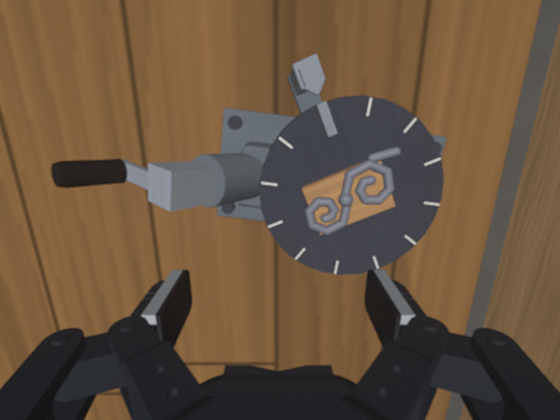

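```bash
python3 - <<'E'
from h import *
a=crankR(0)[:,2]; R=crankR(2)@Rz(-18.397)
P0=lambda h:SEAT+a*h+TW[:,2]*.042
arm.gripper_close(); arm.movep(P0(.13),TW); arm.move_l(P0(.075),speed=.15)
s=arm.move_l(P0(.048),speed=.02,f_stop=15); print(s,(arm.get_tcp_pos()-P0(0))@a,np.array(arm.get_contact_force())@a,arm.get_time())
arm.move_l(P0(.13),speed=.15)
arm.movep([.625,0,.25],np.array([[0,1,0],[1,0,0],[0,0,-1.]])); arm.wait(.3)
im,d,p=cam("wrist"); print(lug_angle(d,p)); fit_held(d,p,R,SEAT); print(arm.get_time())
E
```

```text
True 0.058570521173115814 16.316075667059657 49.5917
(371, np.float64(112.78312528844604), np.float64(112.9177166179394), array([0.0103, 0.0337]), 23.253450393676758, array([0.67450905, 0.0751899 ]))
held fit 4795 [-0.53  0.21  0.51] [-0.09  2.71 -1.16] 0.0003595808625726062
51.7167
```

```bash
python3 -c "
from station import arm
print(arm.job_done())"
```

```text
the job is handed in; nothing more can be done
None
```

I handed the job in after about 52 s: the crank is on the drive with the ball clicked in, and the lug stands at the pointer (112.8° against 113.0°). The last look showed the crank tilted about 2.7° and 0.5 mm off its seat, probably play in the socket; a further 15 N push did not change it.

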